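Open the extraction on the sanding-drum side and start the grinder

ROBOT

A 7-joint arm with a two-finger parallel gripper is mounted at the origin on the work surface. World frame = base frame: x ahead of the robot, y to its left, z up, the work surface at z = 0. Lengths are in m, angles in rad, forces in N, time in s.
With the tool pointing down it reaches from about 0.4 to 0.85 m from the base axis. Payload 10.4 kg.
Tool frame: the origin (TCP) lies at the very end of the fingers, on their centre line; the grasp point (between the pads) lies manip.hold_point_z behind it (manip.hold_point_z is the distance from the TCP to the grasp point, in m); z points along the fingers, y is the direction in which the jaws open and shut (so a half turn about z gives the same grasp; the last joint's range is limited). The gripper opens to 85 mm and grips with 20 to 120 N. Pads are 22 mm wide; open, the fingers measure 114 mm over their backs; the gripper's body (76 mm by 85 mm) begins 54 mm behind the grasp point. The pads swing forward as they close: fully open they stand 13 mm farther back than shut.
Start: joints at [-1.217, 0.332, -0.065, 1.46, 0.022, 1.35, -0.088], TCP at [0.23, 0.581, 0.231] pointing down, gripper open.
Joint ranges: [-2.6, 2.6], [-0.5, 2.12], [-1.47, 1.34], [0.16, 2.42], [-1.27, 4.41], [0.06, 2.06], [-2.6, 2.6]. Speed limits (rad/s): [2.22, 2.22, 2.79, 2.79, 3.14, 3.14, 3.14].

INTERFACE

Orientations are given as a unit quaternion [x, y, z, w].
In Python, from workcell import manip gives the robot as it stands.
- The arm moves only by the tool jog_arm, never from a script. Its arguments are lists of equal length, an entry for each row: "translation": the shift along the world's x, y, z in mm, a list of three; "turn": the turn about the world's z in degrees. In form: {"translation": [[x, y, z], ...], "turn": [turn, ...]}. A call has 1 to 12 rows; each row is the pose to reach, as a shift and turn from the pose measured when the call began; what a row does not reach only later rows make up. A row lasts 1/12 s, in which the tool goes at most 41.7 mm and 7.16 degrees, less where a joint would pass 70% of its speed; a pose out of reach is approached as far as the arm can. A call with a gripper value outside its range is refused whole. "grip" is the finger opening in mm, from 0 to 85.4, set as the call begins (left out, the last holds). The fingers move at their own pace and stop on an object; "grip_force" is the grip in N (left out, the last holds). Time passes only in rows, so rows that repeat a pose let the fingers close. It gives the time, the measured TCP pose, the force and the opening at its end, in the units of the state.
- manip.get_obs(): the state, without advancing time (a new reading comes with each control period).
- manip.camera(name): name is "scene" or "side" or "wrist"; returns a dict with "frame" (400x640x3 uint8, red, green, blue), "mtx" (3x3 intrinsics, pixels), "pose" (4x4, takes a point from camera to world coordinates). Camera axes: x right, y down, z forward; pixel columns grow to the right and rows downward; lengths in m; the calibration is good to about 2 mm. A picture is of the moment at which its call begins. There is no depth.
- manip.hand_in(): hands the job in, once; it reports no verdict.
Trained networks look in a picture, given as the dict that the camera call returned (one of the last four; its "shot" number tells which), for a name from the list of things; names that differ only in an ending like _2 or _b are one class to them, and where a whole thing is asked for, a point or a joint stands for the part that bears it (a point fixed in the world has none). Each returns a list of dicts, best first, with "confidence" (0 to 1); they miss things now and then, are a little off and sometimes report something else, mostly with a low value. They report only what shows in the picture. A call takes as long as a camera call.
- manip.outline_of(picture, label): "mask" (400x640 bool, what is visible of it) and "extent" ([left, top, right, bottom] in pixels, round what is visible of it).
- manip.pinpoint(picture, label): "at" ([column, row] in pixels: a listed point, or the origin of a listed thing).
The state is a dict: "clock": time; "joint_pos": joint angles; "joint_velocities": joint speeds; "tau": joint torques, N m; "position": TCP position; "ee_rot": TCP orientation; "ft_force": force on the tool from outside, world axes, zero at the start; "torque": the same for the moment, N m; "grip_width": opening from 0.0 (shut) to 1.0 (fully open).
Only numpy, scipy, OpenCV 4.12 (cv2) and the standard library are available. Lean on these libraries where they do the work, as an engineer would, in place of code of your own. Each camera call takes 0.05 s, during which the arm holds its last target. There are 200 camera calls.

TASK

Get the insole grinder running for work on the wide sanding drum: on the drum's side, push the extraction lever on top of the machine past its half-open click until it rests at the fully open stop, then press the flat start button beside the mushroom-shaped stop button. Push with the fingers only, without taking hold of the lever, leave the other side's lever and the stop button alone, and do not lift or shove about anything lying around.

Things in the scene. Friction and masses are not known exactly. Their poses are not given: they have to be found in the camera images.
- machine: grey double-ended bench grinder, fixed, 720 mm wide (y), 300 deep; origin at table height under its middle; x to its back, y to its left, z up. Bays at both ends, each with a shaft along y; behind each a suction chamber, flat roof 185 mm up (x -5..150, |y| 131..360 mm), carrying an extraction lever. Between them the start/stop box (|y| < 75, x 18..93 mm, top 230 mm up)
- drum: wide sanding drum, brown, 90 mm diameter and 70 mm long, on the shaft in either the left (+y) or the right (-y) bay, in front of that side's lever; origin at its centre, y along the shaft
- buff: narrow grey felt buffing wheel, 94 mm diameter and 22 mm thick, on the shaft of the other bay; origin at its centre, y along the shaft
- lever_left_pivot (a point): point on the roof of the left (+y) suction chamber under the pivot of that side's extraction lever; the lever turns about the vertical through it; axes as the machine's
- lever_right_pivot (a point): point on the roof of the right (-y) suction chamber under the pivot of that side's extraction lever; the lever turns about the vertical through it; axes as the machine's
- lever_left_knob (a point): centre of the upright black knob at the end of the left lever, 22 mm diameter, 13 to 55 mm above the roof (this point 34 mm), 85 mm from the pivot. The steel lever bar under it, 16 mm wide, is 7 to 13 mm above the roof; its hub (24 mm diameter) and spring plunger (50 mm from the pivot) rise to 23 and 30 mm
- lever_right_knob (a point): centre of the upright black knob at the end of the right lever, 22 mm diameter, 13 to 55 mm above the roof (this point 34 mm), 85 mm from the pivot. The steel lever bar under it, 16 mm wide, is 7 to 13 mm above the roof; its hub (24 mm diameter) and spring plunger (50 mm from the pivot) rise to 23 and 30 mm
- lever_left (a joint): left lever, rad: 0 closed (stop; bar along the machine's -y, to its middle), 0.75 half open (click), 1.5 fully open (stop; bar along -x, to its front); opens clockwise seen from above. Starts short of half. A spring plunger drops in at all three: about 5 N at the knob to leave one, 1 N between; past 1.36 it slides into the open stop by itself
- lever_right (a joint): right lever, rad: 0 closed (stop; bar along the machine's +y, to its middle), 0.75 half open (click), 1.5 fully open (stop; bar along -x, to its front); opens anticlockwise seen from above. Starts short of half. A spring plunger drops in at all three: about 5 N at the knob to leave one, 1 N between; past 1.36 it slides into the open stop by itself
- start_top (a point): centre of the top face of the flat round start button, 28 mm diameter, in a steel housing on the start/stop box towards the left lever; pressed straight down, it springs back
- start (a joint): travel of the start button, m: 0 out, 0.006 fully down (5 N)
- stop_top (a point): centre of the top of the mushroom-shaped stop button, 38 mm diameter, 74 mm beside the start button (to the machine's right), top 30 mm above the box
- stop (a joint): travel of the stop button, m: 0 out, 0.006 fully down (5 N)
- sleeve: loose spare sanding sleeve standing on a chamber roof, 38 mm diameter, 45 mm high; origin under its centre
- cone: loose sanding cone standing on the other chamber roof, 36 mm diameter, 50 mm high; origin under its centre
- wedge: loose black heel wedge, 55 x 75 x 12 mm, lying in the left bay; origin under its centre
- tin: loose adhesive tin, 84 mm diameter, 100 mm high, standing on the table to the left of the machine; origin under its centre
- carton: loose black carton, 110 x 200 x 65 mm, on the table to the right of the machine; origin under its centre
- driver: loose screwdriver, 170 mm long, lying along the front of the right bay's tray

How it is judged:
By the outcome, as a careful person would: the job done as asked, in the order asked, and still so for the second after the job is handed in, with the robot touching nothing.
It also fails if it takes over 48 s, if anything falls off the work surface, if the arm or the gripper's body presses on something with over 40 N, if the wrist force passes 120 N, or if a joint passes its speed limit or range.

## Working session

There is one attempt and no reset: what is moved stays moved. The work goes in short steps, Python scripts to look and compute and a tool call to move; the robot and the scene stay as the last step left them, time stands still between calls to the robot, and variables do not carry over. Pictures are saved under pics/ and viewed, about 8 in all and at most 12, crops included, and the job is handed in when it is done.

Besides the shell and the picture viewer there is one more tool, called after "Emit:" by a JSON object that holds its "method" and its "body". jog_arm: Moves the arm, as the interface text tells. Its arguments: {"type":"object","properties":{"translation":{"type":"array"},"turn":{"type":"array"},"grip":{"type":"number"},"grip_force":{"type":"number"}},"required":["translation","turn"]}

```bash
mkdir -p pics
cat > h.py <<'E'
import numpy as np, cv2
from workcell import manip
def save(p,n): cv2.imwrite(f'pics/{n}.png',cv2.cvtColor(p['frame'],cv2.COLOR_RGB2BGR))
def ray(p,uv):
    d=np.linalg.inv(p['mtx'])@[uv[0],uv[1],1]; return p['pose'][:3,3],p['pose'][:3,:3]@d
def at_z(p,uv,z):
    o,d=ray(p,uv); return o+d*(z-o[2])/d[2]
def tri(obs):
    A=np.zeros((3,3));b=np.zeros(3)
    for p,uv in obs:
        o,d=ray(p,uv); d=d/np.linalg.norm(d); M=np.eye(3)-np.outer(d,d); A+=M;b+=M@o
    X=np.linalg.solve(A,b); r=[np.linalg.norm(np.cross(X-ray(p,uv)[0],ray(p,uv)[1]/np.linalg.norm(ray(p,uv)[1]))) for p,uv in obs]
    return X,np.array(r)
def proj(p,X):
    T=np.linalg.inv(p['pose']); c=T[:3,:3]@X+T[:3,3]; q=p['mtx']@c; return q[:2]/q[2]
E
python3 - <<'E'
from h import *
np.set_printoptions(precision=4,suppress=True)
P={c:manip.camera(c) for c in('scene','side','wrist')}
for c in P: save(P[c],c+'0')
for n in 'machine drum buff lever_left_pivot lever_right_pivot lever_left_knob lever_right_knob start_top stop_top sleeve cone'.split():
    o=[]
    for c in P:
        r=manip.pinpoint(P[c],n)
        if r:
            print(n,c,np.round(r[0]['at']),round(r[0]['confidence'],2))
            if r[0]['confidence']>.4:o.append((P[c],r[0]['at']))
    if len(o)>1: print('   ',*tri(o))
s=manip.get_obs();print(s['clock'],s['position'],s['ee_rot'],s['grip_width'],manip.hold_point_z)
E
python3 -c "
import cv2
a=cv2.imread('pics/scene0.png');b=cv2.imread('pics/side0.png')
"
```

```text
machine scene [271. 223.] 0.74
machine side [299. 242.] 0.69
    [ 0.3886 -0.1148  0.0914] [0.035 0.035]
drum scene [272. 222.] 0.88
drum side [329. 246.] 0.95
    [ 0.423  -0.1643  0.1173] [0.0034 0.0034]
buff scene [324. 150.] 0.78
buff side [241. 200.] 0.7
    [0.4024 0.2343 0.1115] [0.0012 0.0012]
lever_left_pivot scene [364. 144.] 0.65
lever_left_pivot side [266. 162.] 0.72
    [0.5508 0.2794 0.184 ] [0.0005 0.0005]
lever_right_pivot scene [304. 240.] 0.57
lever_right_pivot side [373. 210.] 0.89
    [ 0.577  -0.1999  0.1844] [0.0003 0.0003]
lever_left_knob scene [348. 148.] 0.49
lever_left_knob side [271. 162.] 0.62
    [0.5205 0.2052 0.2188] [0.0041 0.0041]
lever_right_knob scene [308. 211.] 0.58
lever_right_knob side [343. 197.] 0.76
    [ 0.5404 -0.111   0.208 ] [0. 0.]
start_top scene [336. 161.] 0.44
start_top side [300. 168.] 0.63
start_top wrist [379. 370.] 0.37
    [0.5344 0.0857 0.2465] [0.0093 0.0093]
stop_top scene [322. 178.] 0.55
stop_top side [318. 170.] 0.42
    [ 0.5333 -0.0103  0.2667] [0. 0.]
sleeve scene [272. 222.] 0.66
sleeve side [410. 216.] 0.71
    [ 0.5253 -0.3137  0.2897] [0.0611 0.0611]
cone scene [379. 131.] 0.46
cone side [317. 172.] 0.56
    [0.63   0.1758 0.241 ] [0.0973 0.0973]
1.8 [0.23   0.5812 0.2313] [0.1873 0.9823 0.     0.    ] 0.999741742742323 0.0187
```

View pics/scene0.png

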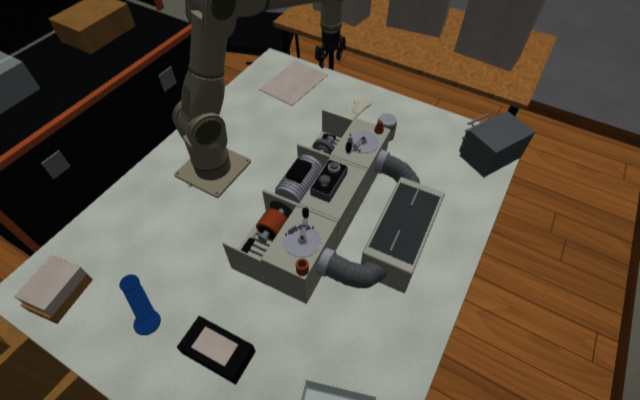

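View pics/side0.png

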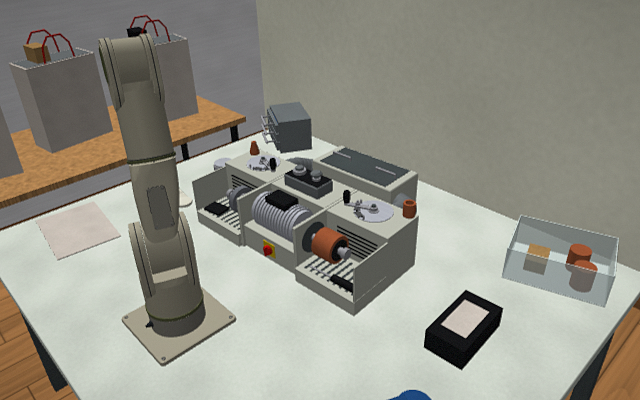

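The scene picture shows the brown drum at (272,222) in the right bay, so it is the right lever (knob about (306,212), sleeve behind at (302,268)). The side picture agrees: drum (329,246), right knob (347,197), and buttons at about (300–316,170). I'll move above the machine for a close wrist view.

Emit:
{"method": "jog_arm", "body": {"translation": [[0,0,40],[0,-20,80],[20,-50,110],[40,-85,140],[55,-120,160],[70,-155,170],[85,-190,180],[100,-225,180],[118,-260,180],[135,-300,180],[150,-330,180],[150,-330,180]], "turn": [0,0,0,0,0,0,0,0,0,0,0,0], "grip": 0}}

```text
clock: 2.8
position: [0.3839, 0.2434, 0.4125]
ee_rot: [0.193, 0.981, 0.0, 0.001]
ft_force: [0.1, -0.7, 0.5]
grip_width: 0.002
```

Emit:
{"method": "jog_arm", "body": {"translation": [[15,-35,0],[30,-70,0],[45,-105,0],[60,-140,0],[72,-175,0],[84,-210,0],[96,-245,0],[108,-280,0],[120,-310,0],[120,-320,0],[120,-320,0],[120,-320,0]], "turn": [-5,-10,-15,-20,-25,-30,-35,-40,-45,-45,-45,-45]}}

```text
clock: 3.8
position: [0.5038, -0.0763, 0.4125]
ee_rot: [0.553, 0.833, 0.0, 0.001]
ft_force: [-0.4, 1.4, -0.9]
grip_width: 0.001
```

Run:
```python
from h import *
np.set_printoptions(precision=4,suppress=True)
P={c:manip.camera(c) for c in('scene','side','wrist')}
save(P['wrist'],'wrist1')
for n in 'lever_left_pivot lever_right_pivot lever_left_knob lever_right_knob start_top stop_top'.split():
    o=[]
    for c in P:
        r=manip.pinpoint(P[c],n)
        if r:
            print(n,c,np.round(r[0]['at']),round(r[0]['confidence'],2))
            if r[0]['confidence']>.4:o.append((P[c],r[0]['at']))
    if len(o)>1: print('   ',*tri(o))
s=manip.get_obs();print(s['clock'],s['position'],s['ee_rot'],s['grip_width'],s['joint_pos'],s['ft_force'])
print(P['wrist']['pose'])
```

```text
lever_left_pivot scene [383. 135.] 0.69
lever_left_pivot side [262. 164.] 0.86
lever_left_pivot wrist [337. 224.] 0.67
    [0.5238 0.0613 0.3686] [0.1657 0.146  0.1288]
lever_right_pivot scene [303. 243.] 0.82
lever_right_pivot side [345. 195.] 0.71
lever_right_pivot wrist [426.  27.] 0.64
    [ 0.564  -0.046   0.1496] [0.1324 0.0457 0.1454]
lever_left_knob scene [348. 146.] 0.48
lever_left_knob side [461. 339.] 0.26
lever_right_knob scene [309. 212.] 0.46
lever_right_knob side [341. 195.] 0.66
lever_right_knob wrist [342. 221.] 0.61
    [ 0.5409 -0.1164  0.2171] [0.0055 0.0088 0.0065]
start_top scene [334. 164.] 0.49
start_top side [298. 164.] 0.57
start_top wrist [428.  29.] 0.56
    [0.5314 0.0762 0.2562] [0.0016 0.0027 0.0025]
stop_top scene [302. 271.] 0.55
stop_top side [317. 173.] 0.55
stop_top wrist [394. 112.] 0.87
    [ 0.5648 -0.0825  0.1686] [0.1929 0.1194 0.0883]
4.85 [ 0.5039 -0.0767  0.4125] [ 0.5537  0.8327 -0.      0.0012] 0.0027755294698340004 [-0.5214  0.0209  0.6011  1.4542 -0.0106  1.6681  0.4758] [-0.0848  0.377  -0.0545]
[[ 0.9211  0.3708  0.1183  0.4739]
 [ 0.3892 -0.8799 -0.2725 -0.0057]
 [ 0.0031  0.297  -0.9549  0.5555]
 [ 0.      0.      0.      1.    ]]
```

View pics/wrist1.png

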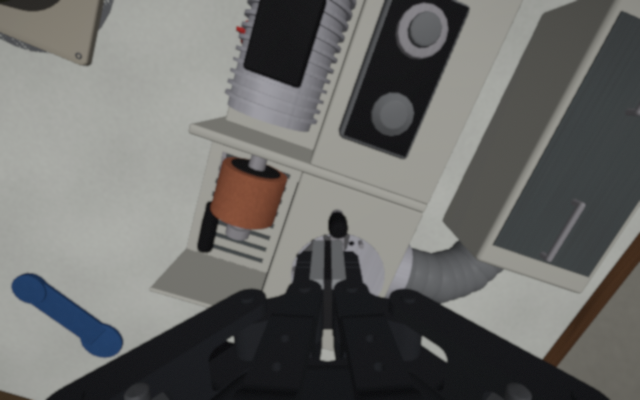

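The wrist view shows the knob at (338,222), the stop mushroom at (393,113), the start button in its housing at (428,28), and the pivot disc partly behind the fingers. I'll combine these pixels using the known heights.

Run:
```python
from h import *
np.set_printoptions(precision=4,suppress=True)
P=manip.camera('wrist');S=manip.camera('scene');D=manip.camera('side')
print('stop',at_z(P,(393,113),.26),tri([(P,(393,113)),(S,(322,178)),(D,(317,172))]))
for z in(.24,.25,.26):print('start',z,at_z(P,(428,28),z))
for n,z,uv in(('knob',.219,(339,224)),('knobtop',.240,(339,219))):print(n,at_z(P,uv,z))
print('pivot side',at_z(D,(373,210),.185),'scene',at_z(S,(303,241.5),.185))
print('knob side',at_z(D,(345,197),.219),'scene',at_z(S,(307,212),.219))
print('pivL side',at_z(D,(264,163),.185),'scene',at_z(S,(364,144),.185))
# machine box edges near roof: front edge line of chamber roof z=.185 in wrist
for uv in((312,162),(425,206),(300,178),(266,285)): print(uv,at_z(P,uv,.185))
for c,p,(x,y) in(('scene',S,(250,110)),('side',D,(230,140))):
    cv2.imwrite(f'pics/{c}c.png',cv2.cvtColor(cv2.resize(p['frame'][y:y+150,x:x+200],None,fx=4,fy=4,interpolation=cv2.INTER_CUBIC),cv2.COLOR_RGB2BGR))
```

```text
stop [ 0.5344 -0.0001  0.26  ] (array([ 0.5331, -0.0029,  0.2586]), array([0.0033, 0.0033, 0.0032]))
start 0.24 [0.5349 0.0768 0.24  ]
start 0.25 [0.533  0.0741 0.25  ]
start 0.26 [0.5311 0.0715 0.26  ]
knob [ 0.5403 -0.1294  0.219 ]
knobtop [ 0.534  -0.1166  0.24  ]
pivot side [ 0.5765 -0.2022  0.185 ] scene [ 0.5781 -0.2053  0.185 ]
knob side [ 0.532  -0.1286  0.219 ] scene [ 0.543  -0.1217  0.219 ]
pivL side [0.5419 0.2772 0.185 ] scene [0.5522 0.2765 0.185 ]
(312, 162) [ 0.4881 -0.0833  0.185 ]
(425, 206) [ 0.6328 -0.0807  0.185 ]
(300, 178) [ 0.4823 -0.1062  0.185 ]
(266, 285) [ 0.4935 -0.2561  0.185 ]
```

View pics/sidec.png

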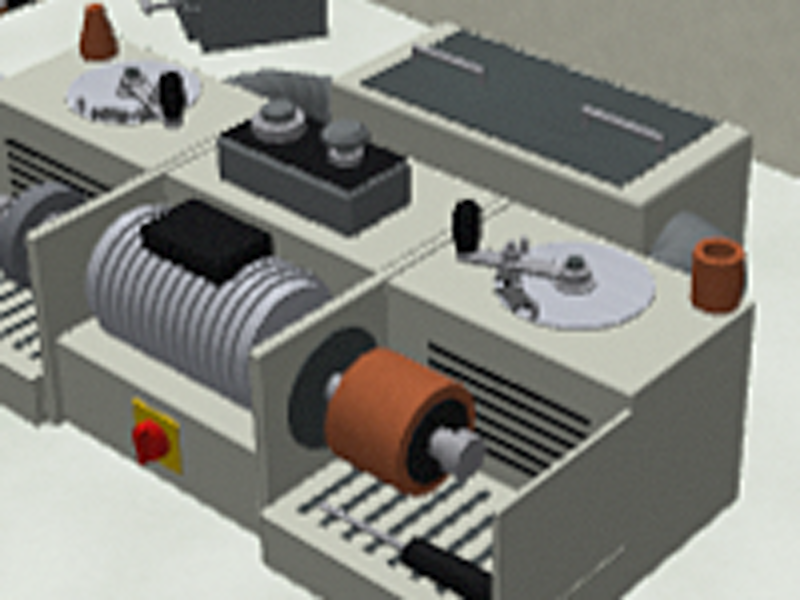

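The crop confirms the right lever is short of half open, with the knob at about (346,196) in the full picture and the hub at (374,207). That puts the pivot near (0.577,-0.203) and the knob near (0.538,-0.124), 88 mm apart against a nominal 85. The sleeve stands well behind the lever. I'll come down behind the knob with the fingers shut.

Emit:
{"method": "jog_arm", "body": {"translation": [[25,-10,-30],[50,-20,-60],[79,-30,-90],[79,-30,-115],[79,-30,-140],[79,-30,-165],[79,-30,-185],[79,-30,-200],[79,-30,-205],[79,-30,-205],[79,-30,-205]], "turn": [0,0,0,0,0,0,0,0,0,0,0]}}

```text
clock: 5.92
position: [0.5832, -0.1067, 0.2083]
ee_rot: [0.554, 0.833, 0.0, 0.002]
ft_force: [-0.2, 0.3, 1.1]
grip_width: 0.0
```

Run:
```python
from h import *
P=manip.camera('wrist');D=manip.camera('side')
a=cv2.resize(D['frame'][150:270,280:440],(640,480),interpolation=cv2.INTER_CUBIC)[:, :400]
b=P['frame'][:,120:520]
im=np.vstack([a[:300],b[:300]]) if 0 else np.hstack([a[:400],b])
cv2.imwrite('pics/m2.png',cv2.cvtColor(im,cv2.COLOR_RGB2BGR))
print(manip.get_obs()['position'],manip.get_obs()['ft_force'])
```

```text
[ 0.58354613 -0.10676232  0.20882813] [ 0.0566608  -0.11708738  0.22352693]
```

View pics/m2.png

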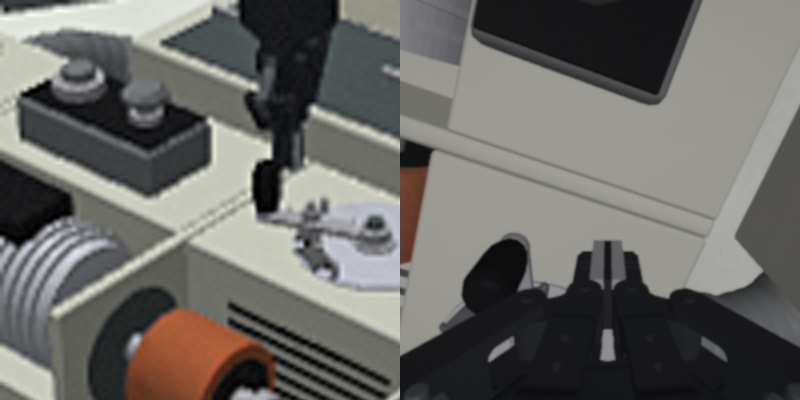

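Left half: the fingers are behind the knob. Right half (wrist view): the knob (~(505,255)) is left of the fingertips (~(608,260)) along the jaw axis, with a clear gap. Now I push it along its arc.

Emit:
{"method": "jog_arm", "body": {"translation": [[-10,-4,0],[-21,-9,0],[-27,-10,0],[-34,-12,0],[-40,-14,0],[-46,-17,0],[-52,-20,0],[-57,-24,0],[-57,-24,0]], "turn": [0,3,7,11,15,20,24,29,29]}}

```text
clock: 6.77
position: [0.5255, -0.1318, 0.2098]
ee_rot: [0.326, 0.945, 0.002, 0.002]
ft_force: [0.3, -0.0, -0.3]
grip_width: -0.004
```

Run:
```python
from h import *
P=manip.camera('wrist');D=manip.camera('side')
a=cv2.resize(D['frame'][150:270,280:440],(640,480),interpolation=cv2.INTER_CUBIC)[:, :400]
b=P['frame'][:,120:520]
cv2.imwrite('pics/m3.png',cv2.cvtColor(np.hstack([a[:400],b]),cv2.COLOR_RGB2BGR))
o=manip.get_obs();print(o['position'],o['ft_force'])
```

```text
[ 0.52645836 -0.13114268  0.2095272 ] [-0.55433123  0.1513533  -0.0227796 ]
```

View pics/m3.png

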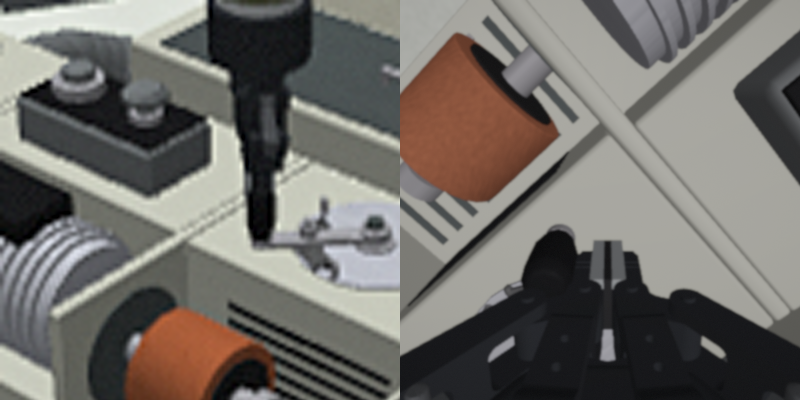

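The lever has moved to about the half-open position, and the knob (555,250) sits against the finger. I'll continue to the open stop.

Emit:
{"method": "jog_arm", "body": {"translation": [[-5,-4,0],[-11,-8,0],[-15,-13,0],[-19,-18,0],[-23,-23,0],[-27,-29,0],[-30,-37,0],[-32,-41,0],[-33,-45,0],[-33,-45,0],[-33,-45,0]], "turn": [4,8,12,17,21,25,31,34,37,37,37]}}

```text
clock: 7.78
position: [0.4936, -0.1762, 0.2097]
ee_rot: [0.014, 1.0, 0.002, 0.002]
ft_force: [0.4, 0.0, 0.1]
grip_width: 0.004
```

Run:
```python
from h import *
P=manip.camera('wrist');D=manip.camera('side')
a=cv2.resize(D['frame'][150:270,280:440],(640,480),interpolation=cv2.INTER_CUBIC)[:, :400]
b=P['frame'][:,120:520]
cv2.imwrite('pics/m4.png',cv2.cvtColor(np.hstack([a[:400],b]),cv2.COLOR_RGB2BGR))
o=manip.get_obs();print(o['position'],o['ft_force'])
```

```text
[ 0.49372901 -0.17579087  0.20961549] [ 1.58255777 -0.27874743 -0.19847796]
```

View pics/m4.png

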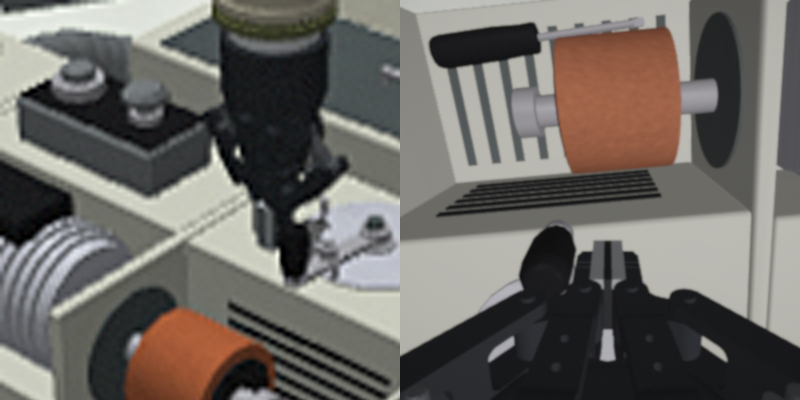

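The lever is now swung towards the front, with the knob at (550,255) near the finger, but the contact force is about zero. I'll nudge in -y until the stop is felt.

Emit:
{"method": "jog_arm", "body": {"translation": [[0,-2,0],[0,-4,0],[0,-4,0],[0,-4,0]], "turn": [0,0,0,0]}}

```text
clock: 8.22
position: [0.4938, -0.1797, 0.2096]
ee_rot: [0.014, 1.0, 0.002, 0.002]
ft_force: [-0.8, 1.9, -0.3]
grip_width: -0.0
```

Emit:
{"method": "jog_arm", "body": {"translation": [[0,-2,0],[0,-4,0],[0,-4,0],[0,-4,0]], "turn": [0,0,0,0]}}

```text
clock: 8.55
position: [0.4938, -0.1802, 0.2095]
ee_rot: [0.012, 1.0, 0.004, 0.001]
ft_force: [-4.3, 14.0, 5.5]
grip_width: -0.001
```

The stop is felt: 14 N in +y, with the finger held at y=-0.180. I'll back off, rise, and go above the start button.

Emit:
{"method": "jog_arm", "body": {"translation": [[0,10,0],[0,20,5],[0,25,30],[0,30,65],[0,40,100],[0,70,130],[10,105,130],[20,140,130],[30,175,130],[39,210,130],[39,240,130],[39,254,130]], "turn": [0,0,0,0,0,0,0,0,0,0,0,0]}}

```text
clock: 9.55
position: [0.5326, 0.0788, 0.3389]
ee_rot: [0.01, 1.0, 0.005, 0.001]
ft_force: [-0.5, 0.9, 0.1]
grip_width: -0.004
```

Emit:
{"method": "jog_arm", "body": {"translation": [[0,0,0],[0,0,0]], "turn": [0,0]}}

```text
clock: 9.72
position: [0.5325, 0.0797, 0.3386]
ee_rot: [0.009, 1.0, 0.004, 0.001]
ft_force: [-0.9, -0.2, -0.3]
grip_width: -0.003
```

Run:
```python
from h import *
np.set_printoptions(precision=4,suppress=True)
P=manip.camera('wrist');D=manip.camera('side');S=manip.camera('scene')
a=cv2.resize(D['frame'][150:270,280:440],(640,480),interpolation=cv2.INTER_CUBIC)[:, :400]
b=P['frame'][:,120:520]
cv2.imwrite('pics/m5.png',cv2.cvtColor(np.hstack([a[:400],b]),cv2.COLOR_RGB2BGR))
o=manip.get_obs();print(o['position'],o['ft_force'])
for n in('start_top','stop_top','lever_right_knob','lever_right_pivot'):
  for c,p,z in(('w',P,0),('d',D,0),('s',S,0)):
    zz={'start_top':.25,'stop_top':.26,'lever_right_knob':.219,'lever_right_pivot':.185}[n]
    for r in manip.pinpoint(p,n)[:1]: print(n,c,np.round(r['at']),round(r['confidence'],2),at_z(p,r['at'],zz))
```

```text
[0.5328 0.0769 0.3391] [ 0.1682 -0.3055  0.183 ]
start_top w [324. 199.] 0.82 [0.5315 0.0775 0.25  ]
start_top d [301. 169.] 0.44 [0.5242 0.0579 0.25  ]
start_top s [333. 162.] 0.54 [0.5242 0.0835 0.25  ]
stop_top w [213. 209.] 0.83 [ 0.5346 -0.0021  0.26  ]
stop_top d [315. 172.] 0.54 [ 0.5277 -0.0055  0.26  ]
stop_top s [326. 178.] 0.6 [0.543  0.0013 0.26  ]
lever_right_knob w [543. 189.] 0.59 [0.5367 0.2616 0.219 ]
lever_right_knob d [351. 215.] 0.63 [ 0.4727 -0.2076  0.219 ]
lever_right_knob s [282. 222.] 0.68 [ 0.4956 -0.1964  0.219 ]
lever_right_pivot w [215. 209.] 0.71 [ 0.5604 -0.0276  0.185 ]
lever_right_pivot d [373. 209.] 0.9 [ 0.5793 -0.2002  0.185 ]
lever_right_pivot s [300. 241.] 0.57 [ 0.5685 -0.2083  0.185 ]
```

View pics/m5.png

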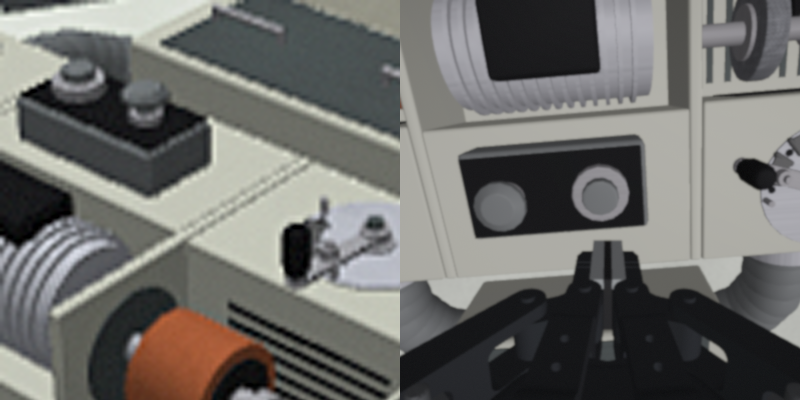

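The side view shows the right lever standing at the front stop (knob at crop (296,250)). In the wrist view, the ringed start button at (600,196) is in line with the fingertips and the stop mushroom at (500,205) is well clear. I'll press down.

Emit:
{"method": "jog_arm", "body": {"translation": [[-1,-2,-25],[-1,-2,-50],[-1,-2,-70],[-1,-2,-76],[-1,-2,-78],[-1,-2,-80],[-1,-2,-80]], "turn": [0,0,0,0,0,0,0]}}

```text
clock: 11.05
position: [0.5321, 0.0769, 0.2599]
ee_rot: [0.01, 1.0, 0.005, 0.002]
ft_force: [0.5, -0.5, -1.0]
grip_width: -0.001
```

Emit:
{"method": "jog_arm", "body": {"translation": [[0,0,-2],[0,0,-4],[0,0,-4]], "turn": [0,0,0]}}

```text
clock: 11.3
position: [0.5322, 0.0769, 0.2561]
ee_rot: [0.01, 1.0, 0.005, 0.002]
ft_force: [-0.0, -0.0, 0.2]
grip_width: -0.001
```

Emit:
{"method": "jog_arm", "body": {"translation": [[0,0,-2],[0,0,-4],[0,0,-4]], "turn": [0,0,0]}}

```text
clock: 11.55
position: [0.5323, 0.0769, 0.2519]
ee_rot: [0.01, 1.0, 0.005, 0.002]
ft_force: [0.2, 1.0, 1.1]
grip_width: -0.002
```

Emit:
{"method": "jog_arm", "body": {"translation": [[0,0,-2],[0,0,-3],[0,0,-3]], "turn": [0,0,0]}}

```text
clock: 11.8
position: [0.5324, 0.0769, 0.2489]
ee_rot: [0.01, 1.0, 0.005, 0.002]
ft_force: [-0.9, -0.5, 3.2]
grip_width: -0.003
```

Emit:
{"method": "jog_arm", "body": {"translation": [[0,0,-2],[0,0,-3],[0,0,-3]], "turn": [0,0,0]}}

```text
clock: 12.05
position: [0.5324, 0.0769, 0.2462]
ee_rot: [0.01, 1.0, 0.005, 0.002]
ft_force: [-2.1, -1.0, 5.5]
grip_width: -0.0
```

Emit:
{"method": "jog_arm", "body": {"translation": [[0,0,-2],[0,0,-4],[0,0,-4],[0,0,-4]], "turn": [0,0,0,0]}}

```text
clock: 12.38
position: [0.5327, 0.077, 0.2457]
ee_rot: [0.01, 1.0, 0.006, 0.003]
ft_force: [-13.3, -0.8, 31.0]
grip_width: -0.001
```

The button gave a spring-like 1 → 3 → 5.5 N over about 6 mm and then a hard stop, so it went fully down. I'll retract and check.

Emit:
{"method": "jog_arm", "body": {"translation": [[0,0,5],[0,0,15],[0,0,40],[0,0,75],[0,0,110],[0,0,120],[0,0,120]], "turn": [0,0,0,0,0,0,0]}}

```text
clock: 12.97
position: [0.5337, 0.0771, 0.3687]
ee_rot: [0.01, 1.0, 0.007, 0.006]
ft_force: [0.8, -0.9, -1.1]
grip_width: -0.002
```

Run:
```python
from h import *
P=manip.camera('wrist');D=manip.camera('side')
a=cv2.resize(D['frame'][150:270,280:440],(640,480),interpolation=cv2.INTER_CUBIC)[:, :400]
b=P['frame'][:,120:520]
cv2.imwrite('pics/m6.png',cv2.cvtColor(np.hstack([a[:400],b]),cv2.COLOR_RGB2BGR))
o=manip.get_obs();print(o['position'],o['ft_force'])
# lever direction from hub & knob in side view: bar foot under knob (z .198) vs hub base
print(at_z(D,(280+290/4,150+285/4),.198),at_z(D,(280+376/4,150+228/4),.206))
```

```text
[0.53263057 0.07700812 0.36501187] [-0.14565135 -0.1259213  -0.51906685]
[ 0.47526906 -0.21249305  0.198     ] [ 0.56574628 -0.2146245   0.206     ]
```

View pics/m6.png

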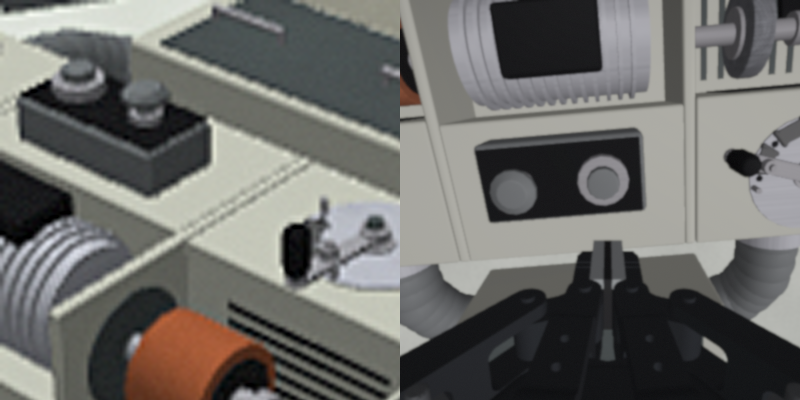

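The lever bar points along the machine's -x (offset about (-90,+2) mm from the hub), the start button is back out, and both the left lever and the stop button are untouched. I'm handing in.

```bash
python3 -c "
from workcell import manip
print(manip.hand_in())"
```

```text
the job is handed in; nothing more can be done
None
```

I pushed the right-hand lever (the drum's side) with closed fingers, past the half-open click to its fully open stop. I then pressed the start button once and backed away; the job is handed in, at about 13 s of the 48 s allowed.

- **Lever:** at the end of its swing it held firm, with 14 N on the fingers and no further movement. Afterwards the side view put the bar along the machine's front direction, about 1.55 rad in world axes, or 1.5 rad after the machine's roughly 0.05 rad yaw.
- **Start button:** the force rose to about 5.5 N over roughly 6 mm, then met a hard stop at 31 N. It had sprung back out once released.
- **Left alone:** the left lever and the stop button looked unchanged. I did not touch any loose object, and the ones I could see in the close views had not moved. I took no last full view of them.

Some single-camera network detections were wrong: the left lever was once labelled as the right knob, and a few pivot and stop-button points were far off. I set those aside in favour of positions that agreed across cameras and matched the stated heights and sizes.

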